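Screw the microscope camera down square and switch the light path to it

TASK

Screw the box-shaped camera on top of the microscope head farther down its thread (clockwise from above) until it bears on its rubber seal, and stop where its long sides next come square with the head (parallel to the way the eyepieces point, either way round), without going another half turn and crushing the seal. Then push the light-path rod at the side of the head fully in. Leave the other things on the bench where they stand, and let go of everything.

Things in the scene. Friction and masses are not known exactly. Their poses are not given: they have to be found in the camera images.
- head: Ivory microscope head with two black eyepieces on a fixed steel stand. Origin on the bench under the camera's vertical thread axis; x level towards the eyepieces, y level to the side where the rod comes out. Housing 100 x 100 mm about the axis, top 86 mm up; the eyepieces rise to 145 mm out, 125 mm high. A tube 48 mm wide carries the camera above it.
- camera_mid (a point): Centre of the camera's light grey box, 60 mm long (its x), 44 mm wide (its y), 36 mm high, about 145 mm above the bench on the thread axis. A black round collar, 44 mm wide, 14 mm high, is under it. It can only turn about the vertical: clockwise from above screws it down 2 mm a turn. It stays where it is let go. Height is too fine a sign to tell seated from loose.
- camera: The same camera; origin at the centre of the collar's underside, 32 mm below camera_mid, same axes. It starts, unseen, 0.4 to 4.2 rad short of touching the seal, so it may pass square once or twice while still loose: loose, the thread drags with only about 0.05 N m. The right square position lies 0.7 to 1.7 rad beyond first touch.
- seal: Black rubber ring, 44 mm wide, 5 mm thick, under the camera's collar on the tube's flange; origin at its underside, 106 mm above the bench. Not to be handled. Once the camera bears on it the moment needed to keep turning climbs, to 0.3 to 0.9 N m at the right square position (less may be read when the hand stands still); half a turn more crushes it.
- rod (a joint): How far the light-path rod stands out from its home, m: 0 fully in (hard stop), starts at 0.012 to 0.018. Slides along the head's y with about 3 N of friction and stays where it is left.
- rod_face (a point): Centre of the outer face of the rod's black round knob, 18 mm wide and 12 mm thick, 62 mm above the bench, on the head's y axis; the face is 84 mm from the thread axis with the rod fully in. Push it towards the thread axis. The knob stays 22 mm clear of the housing when in.
- beaker: Bystander: blue-tinted open plastic beaker, 84 mm wide, 100 mm high. Origin at the centre of its underside.
- jar: Bystander: white screw-cap jar, 68 mm wide, 85 mm high. Origin at the centre of its underside.
- amber: Bystander: amber glass bottle with black cap, 60 mm wide, 125 mm high. Origin at the centre of its underside.
- washbottle: Bystander: whitish squeeze bottle with bent spout, 60 mm wide, 167 mm high over the spout. Origin at the centre of its underside.
- slidebox: Bystander: low open wooden box for slides, 100 x 85 x 32 mm. Origin at the centre of its underside.
- eyepiece: Bystander: spare black eyepiece standing on end, 34 mm wide, 52 mm high. Origin at the centre of its underside.
- objective: Bystander: spare steel objective lens standing on end, 27 mm wide, 45 mm high. Origin at the centre of its underside.

How it is judged:
By the outcome, as a careful person would: the job done as asked, in the order asked, and still so for the second after the job is handed in, with the robot touching nothing.
It also fails if it takes over 72 s, if anything falls off the work surface, if the arm or the gripper's body presses on something with over 40 N, if the wrist force passes 120 N, or if a joint passes its speed limit or range.

ROBOT

A 6-joint arm with a two-finger parallel gripper is mounted at the origin on the work surface. World frame = base frame: x ahead of the robot, y to its left, z up, the work surface at z = 0. Lengths are in m, angles in degrees, forces in N, time in s.
With the tool pointing down it reaches from about 0.35 to 0.975 m from the base axis. Payload 4.9 kg.
Tool frame: the origin (TCP) lies on the centre line of the jaws, within the pads' length; the fingertips stand 14 mm ahead of it and the grasp point (between the pads) lies 5 mm behind it; x points along the fingers, y is the direction in which the jaws open and shut, and the axes are right-handed (so a half turn about x gives the same grasp; the last joint's range is limited). The gripper opens to 85 mm and grips with 20 to 120 N. Pads are 22 mm wide; open, the fingers measure 114 mm over their backs; the gripper's body (76 mm by 85 mm) begins 54 mm behind the grasp point. The pads swing forward as they close: fully open they stand 13 mm farther back than shut.
Start: joints at [60.39, 3.019, 92.412, -0, 84.569, -6.818], TCP at [0.242, 0.576, 0.207] pointing down, gripper open.
Joint ranges: [-172.51, 172.51], [-57.92, 126.97], [3.15, 148.05], [-58.71, 238.71], [5.1, 150.11], [-179.66, 179.66]. Speed limits (degrees/s): [147.25, 147.25, 180, 180, 180, 180].

INTERFACE

Orientations are given as a 3x3 rotation matrix whose columns are the frame's x, y, z axes.
In Python, from station import * gives the robot as it stands. The module is installed in compiled form; this text tells all that it offers.
- The arm moves only by the tool move_arm, never from a script. Its argument "commands" is one flat list of numbers, 4 for each row, row after row: the shift along the tool's x, y, z in m, then the turn about the tool's x in rad. In form: [dx, dy, dz, turn, dx, dy, dz, turn, ...]. A call has 1 to 12 rows; each row shifts and turns the commanded pose from where the row before left it, along the tool's axes as they then stand; what a row does not reach is not made up. A row lasts 1/8 s, in which the tool goes at most 62.5 mm and 10.7 degrees, less where a joint would pass 70% of its speed; a pose out of reach is approached as far as the arm can. A call with a gripper value outside its range is refused whole. "claw" is the finger opening in m, from 0 to 0.0854, set as the call begins (left out, the last holds). The fingers move at their own pace and stop on an object; "newtons" is the grip in N (left out, the last holds). Time passes only in rows, so rows that do not move let the fingers close. It gives the time, the measured TCP pose, the force and the opening at its end, in the units of the state.
- get_obs(): the state, without advancing time (a new reading comes with each control period).
- get_image(name): name is "side" or "top" or "wrist"; returns (picture, depth): 384x512x3 uint8, blue, green, red; 384x512 float32, m along the optical axis (not along the pixel's ray), 0 where there is no reading.
- camera_info(name): a dict with "mtx" (3x3 intrinsics, pixels), "D" ([k1, k2, p1, p2, k3] as OpenCV has them; the pictures are not rectified), "view" (4x4, takes a point from world to camera coordinates). Camera axes: x right, y down, z forward; pixel columns grow to the right and rows downward; lengths in m; the calibration is good to about 2 mm. A picture is of the moment at which its call begins: read the wrist's pose just before it. camera_info takes no time and is no camera call; for the wrist camera it gives the pose at the moment of the call.
- finish_job(): hands the job in, once; it reports no verdict.
The state is a dict: "time_s": time; "joint_pos": joint angles; "qd": joint speeds; "joint_efforts": joint torques, N m; "eef_pos": TCP position; "eef_rot": TCP orientation; "ft_force": force on the tool from outside, world axes, zero at the start; "torque": the same for the moment, N m; "finger_gap": opening from 0.0 (shut) to 1.0 (fully open).
Only numpy, scipy, OpenCV 4.12 (cv2) and the standard library are available. Lean on these libraries where they do the work, as an engineer would, in place of code of your own. Each camera call takes 0.05 s, during which the arm holds its last target. There are 200 camera calls.

## Working session

There is one attempt and no reset: what is moved stays moved. The work goes in short steps, Python scripts to look and compute and a tool call to move; the robot and the scene stay as the last step left them, time stands still between calls to the robot, and variables do not carry over. Pictures are saved under pics/ and viewed, about 8 in all and at most 12, crops included, and the job is handed in when it is done.

Besides the shell and the picture viewer there is one more tool, called after "Call:" by a JSON object that holds its "name" and its "arguments", one argument or row to a line. move_arm: Moves the arm, as the interface text tells. Its arguments: {"type":"object","properties":{"commands":{"type":"array"},"claw":{"type":"number"},"newtons":{"type":"number"}},"required":["commands"]}

```bash
mkdir -p pics; cat > h.py <<'E'
from station import *
import numpy as np, cv2
def ray(n,u,v,ci=None):
    c=ci or camera_info(n); p=cv2.undistortPoints(np.array([[[u,v]]],float),c['mtx'],np.array(c['D']))[0,0]
    V=np.array(c['view']); R=V[:3,:3]; o=-R.T@V[:3,3]; return o,R.T@np.array([p[0],p[1],1.])
def atz(n,u,v,z,ci=None):
    o,d=ray(n,u,v,ci); return o+d*(z-o[2])/d[2]
def atd(n,u,v,dep,ci=None):
    o,d=ray(n,u,v,ci); return o+d*dep
def proj(n,P,ci=None):
    c=ci or camera_info(n); V=np.array(c['view']); r,_=cv2.Rodrigues(V[:3,:3])
    return cv2.projectPoints(np.array(P,float).reshape(-1,1,3),r,V[:3,3],c['mtx'],np.array(c['D']))[0][:,0]
E
python3 - <<'E'
from h import *
for n in ['side','top','wrist']:
    im,d=get_image(n); cv2.imwrite(f'pics/{n}0.png',im); np.save(f'pics/{n}0.npy',d)
    c=camera_info(n); print(n,np.round(c['view'],3).tolist(),np.round(c['mtx'],0).tolist())
a=cv2.imread('pics/side0.png');b=cv2.imread('pics/top0.png')
o=get_obs();print(o['time_s'],o['eef_rot'],o['finger_gap'])
E
```

```text
side [[0.699, -0.714, 0.024, -0.399], [-0.337, -0.359, -0.87, 0.316], [0.63, 0.601, -0.492, 0.416], [0.0, 0.0, 0.0, 1.0]] [[394.0, 0.0, 255.0], [0.0, 394.0, 197.0], [0.0, 0.0, 1.0]]
top [[0.028, -1.0, 0.002, 0.036], [-0.998, -0.028, -0.05, 0.617], [0.05, -0.001, -0.999, 1.088], [0.0, 0.0, 0.0, 1.0]] [[489.0, 0.0, 252.0], [0.0, 489.0, 192.0], [0.0, 0.0, 1.0]]
wrist [[0.388, 0.922, -0.0, -0.625], [0.886, -0.373, 0.276, -0.035], [0.254, -0.107, -0.961, 0.377], [0.0, 0.0, 0.0, 1.0]] [[278.0, 0.0, 256.0], [0.0, 278.0, 191.0], [0.0, 0.0, 1.0]]
0.15 [[-8.01137215e-04  3.87375558e-01  9.21921654e-01]
 [-1.44368086e-03  9.21920541e-01 -3.87376345e-01]
 [-9.99998637e-01 -1.64130226e-03 -1.79338175e-04]] 1.0010014982153195
```

View pics/top0.png

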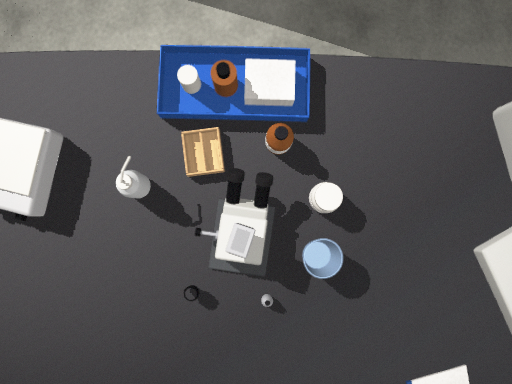

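View pics/side0.png

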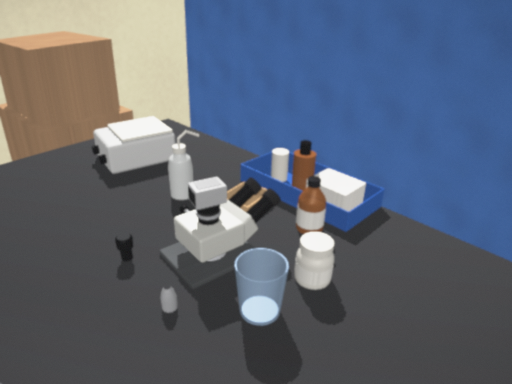

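The top view shows the head at about (242,235), the camera box at (240,240), the eyepieces pointing up the image (about +x), and the rod knob at (198,232) on the left (+y). I'll enlarge this area.

```bash
python3 - <<'E'
from h import *
im=cv2.imread('pics/top0.png')[160:285,185:285]
cv2.imwrite('pics/c1.png',cv2.resize(im,None,fx=4.8,fy=4.8,interpolation=cv2.INTER_CUBIC))
d=np.load('pics/top0.npy')
for (u,v,z) in [(240,240,.163),(198,232,.062),(235,174,.12),(263,180,.12),(242,225,.086)]:
    print(u,v,atz('top',u,v,z),atd('top',u,v,d[v,u]))
d=np.load('pics/side0.npy')
for (u,v) in [(207,188),(220,222)]: print(atd('side',u,v,d[v,u]))
E
```

```text
240 240 [0.51469513 0.07305739 0.163     ] [0.51471573 0.07304861 0.16343248]
198 232 [0.52441949 0.16633458 0.062     ] [0.52480633 0.16511477 0.07342668]
235 174 [0.64714633 0.0880759  0.12      ] [0.64695879 0.08800175 0.12214987]
263 180 [0.63643667 0.03040793 0.12      ] [0.63619168 0.03048266 0.12320259]
242 225 [0.5427283  0.07130737 0.086     ] [0.54402887 0.06999106 0.16300735]
[0.5033956  0.05870744 0.16161202]
[0.52302764 0.04900413 0.0864142 ]
```

View pics/c1.png

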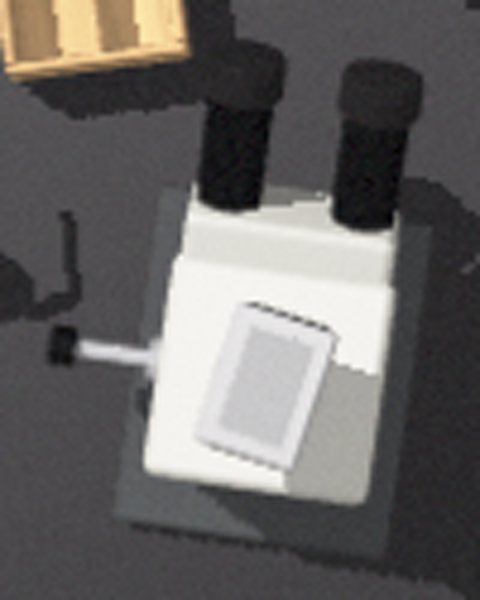

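The crop shows box corners at about (245,303),(334,329),(291,468),(198,440) and housing-top corners at (180,258),(394,287),(368,503),(147,472). The knob spans x 48..78 and is centred at (63,345).

```bash
python3 - <<'E'
from h import *
f=lambda p,z: atz('top',p[0]/4.8+185-.4,p[1]/4.8+160-.4,z)
def ang(a,b): return np.degrees(np.arctan2(*(b-a)[[1,0]]))
B=[f(p,.163) for p in [(245,303),(334,329),(291,468),(198,440)]]
H=[f(p,.086) for p in [(180,258),(394,287),(368,503),(147,472)]]
for Q in (B,H):
    print(np.mean(Q,0),'L',ang(Q[3],Q[0]),ang(Q[2],Q[1]),'W',ang(Q[1],Q[0])-90,ang(Q[2],Q[3])-90,[np.linalg.norm(Q[i]-Q[i-1]).round(4) for i in range(4)])
print(f((63,345),.062),f((48,345),.062))
o=get_obs();print(o['eef_pos'],o['joint_pos'],ang(np.zeros(3),o['eef_rot'][:,1] if hasattr(o['eef_rot'],'shape') else np.array(o['eef_rot'])[:,1]))
E
```

```text
[0.51507419 0.07263397 0.163     ] L -17.299204421900647 -15.58846843209211 W -14.654778398849729 -15.08537915126594 [np.float64(0.0588), np.float64(0.0377), np.float64(0.0591), np.float64(0.0394)]
[0.51367272 0.07194315 0.086     ] L -7.097937500861104 -5.288757225992855 W -6.095725955608103 -6.324199308514025 [np.float64(0.0951), np.float64(0.0949), np.float64(0.0955), np.float64(0.098)]
[0.52553402 0.1669653  0.062     ] [0.52532422 0.17374143 0.062     ]
[0.24185317 0.57572831 0.20551509] [ 6.03899576e+01  3.05061783e+00  9.24748095e+01 -9.66854486e-04
  8.45691672e+01 -6.81861200e+00] 67.20867037448961
```

Call:
{"name": "move_arm", "arguments": {
  "commands": [-0.003,-0.0326,0.0405,0,-0.003,-0.0326,0.0405,0,-0.003,-0.0326,0.0405,0,-0.003,-0.0326,0.0405,0,-0.003,-0.0326,0.0405,0,-0.003,-0.0326,0.0405,0,-0.003,-0.0326,0.0405,0,-0.003,-0.0326,0.0405,0,-0.003,-0.0326,0.0405,0,-0.003,-0.0326,0.0405,0,-0.003,-0.0326,0.0405,0,0,0,0,-0.124],
  "claw": 0.0854,
  "newtons": 100
}}

```text
time_s: 1.65
eef_pos: [0.5149, 0.07, 0.2393]
eef_rot: [[-0.0, 0.272, 0.962], [-0.001, 0.962, -0.272], [-1.0, -0.001, -0.0]]
ft_force: [0.3, 0.8, -0.1]
finger_gap: 1.001
```

Call:
{"name": "move_arm", "arguments": {
  "commands": [0,0,0,0,0,0,0,0]
}}

```text
time_s: 1.9
eef_pos: [0.5136, 0.0734, 0.2392]
eef_rot: [[-0.0, 0.271, 0.962], [0.0, 0.962, -0.271], [-1.0, -0.0, -0.0]]
ft_force: [0.6, -0.3, 1.3]
finger_gap: 0.997
```

```bash
cat >> h.py <<'E'
def st():
    o=get_obs(); R=np.array(o['eef_rot']); y=np.degrees(np.arctan2(R[1,1],R[0,1]))
    print('t',round(o['time_s'],2),'p',np.round(o['eef_pos'],4),'yaw',round(y,2),'J',np.round(o['joint_pos'],1),'F',np.round(o['ft_force'],2),'M',np.round(o['torque'],3),'g',round(o['finger_gap'],3)); return o
E
python3 - <<'E'
from h import *
st(); ci=camera_info('wrist'); im,d=get_image('wrist'); cv2.imwrite('pics/w1.png',cv2.resize(im,None,fx=1.5,fy=1.5)); np.save('pics/w1.npy',d)
import pickle; pickle.dump(ci,open('pics/w1.pkl','wb'))
print(proj('wrist',[[.514,.072,.163],[.5246,.1705,.062]],ci)*1.5)
E
```

```text
t 1.9 p [0.5136 0.0734 0.2392] yaw 74.26 J [-1.000e-01 -1.270e+01  1.041e+02  0.000e+00  8.860e+01 -7.430e+01] F [ 0.57 -0.27  1.27] M [ 0.011 -0.001 -0.045] g 0.997
[[381.22570973 288.58356255]
 [499.97083409 234.96775231]]
```

View pics/w1.png

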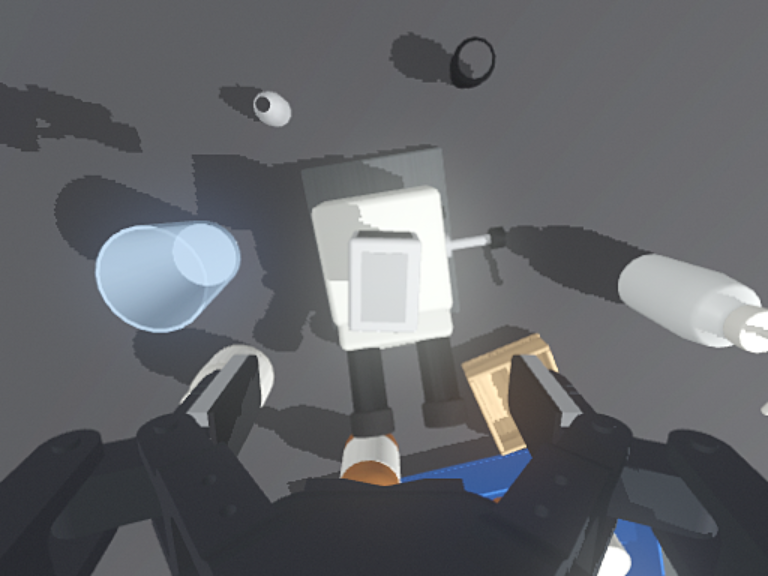

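The wrist picture shows the box top at about (350,240),(418,240),(416,330),(350,331), aligned with the gripper. The knob is at (497,237), close to the predicted (500,235).

```bash
python3 - <<'E'
from h import *
import pickle; ci=pickle.load(open('pics/w1.pkl','rb')); d=np.load('pics/w1.npy')
f=lambda p,z: atz('wrist',p[0]/1.5-.2,p[1]/1.5-.2,z,ci)
def ang(a,b): return np.degrees(np.arctan2(*(b-a)[[1,0]]))
B=[f(p,.163) for p in [(350,240),(418,240),(416,330),(350,331)]]
print(np.mean(B,0),ang(B[0],B[3]),ang(B[1],B[2]),[np.linalg.norm(B[i]-B[i-1]).round(4) for i in range(4)])
print(atd('wrist',255,190,d[190,255],ci), f((497,237),.062), atd('wrist',331,158,d[158,331],ci))
H=[f(p,.086) for p in [(312,207),(437,187),(452,312)]]
print(ang(H[1],H[0])+90,ang(H[1],H[2]),H)
E
```

```text
[0.5129714  0.07352326 0.163     ] -17.07890856075013 -15.771723067524157 [np.float64(0.0572), np.float64(0.0398), np.float64(0.0565), np.float64(0.0411)]
[0.51250062 0.07322461 0.16130555] [0.52527709 0.16761895 0.062     ] [0.52344308 0.16549172 0.07080706]
-6.895589396985301 -6.783154026645043 [array([0.45936483, 0.03265376, 0.086     ]), array([0.47076179, 0.12689403, 0.086     ]), array([0.56987568, 0.11510496, 0.086     ])]
```

Call:
{"name": "move_arm", "arguments": {
  "commands": [0.02,0,0,0,0.03,0,0,0,0.026,0,0,0,0.01,0,0,0,0.01,0,0,0,0,0,0,0,0,0,0,0]
}}

```text
time_s: 2.82
eef_pos: [0.5146, 0.073, 0.1445]
eef_rot: [[0.002, 0.27, 0.963], [-0.0, 0.963, -0.27], [-1.0, 0.0, 0.002]]
ft_force: [1.0, 0.4, -0.4]
finger_gap: 0.998
```

Call:
{"name": "move_arm", "arguments": {
  "commands": [0,0,0,0,0,0,0,0,0,0,0,0,0,0,0,0,0,0,0,0,0,0,0,0,0,0,0,0,0,0,0,0],
  "claw": 0.03,
  "newtons": 100
}}

```text
time_s: 3.82
eef_pos: [0.5139, 0.073, 0.1435]
eef_rot: [[0.0, 0.27, 0.963], [0.0, 0.963, -0.27], [-1.0, 0.0, 0.0]]
ft_force: [0.0, 0.0, -0.5]
finger_gap: 0.353
```

```bash
python3 -c "
from h import *
st()"
```

```text
t 3.83 p [0.5139 0.073  0.1435] yaw 74.31 J [-1.000e-01 -8.900e+00  1.101e+02  0.000e+00  7.890e+01 -7.440e+01] F [ 0.04  0.02 -0.51] M [ 0.001 -0.01   0.05 ] g 0.353
```

Gap 0.353 is exactly the 30 mm I commanded. I need to check whether the box is really held.

Call:
{"name": "move_arm", "arguments": {
  "commands": [0,0,0,0,0,0,0,0,0,0,0,0,0,0,0,0],
  "claw": 0.0
}}

```text
time_s: 4.32
eef_pos: [0.5139, 0.073, 0.1435]
eef_rot: [[0.0, 0.27, 0.963], [-0.0, 0.963, -0.27], [-1.0, -0.0, 0.0]]
ft_force: [-0.2, -1.1, -0.6]
finger_gap: -0.004
```

```bash
python3 - <<'E'
from h import *
st(); im,d=get_image('side'); im=im[130:270,150:300]
im2,_=get_image('wrist')
a=cv2.resize(im,(600,560),interpolation=cv2.INTER_CUBIC); cv2.imwrite('pics/s2.png',a); cv2.imwrite('pics/w2.png',im2)
E
```

```text
t 4.33 p [0.5139 0.073  0.1435] yaw 74.31 J [-1.000e-01 -8.900e+00  1.101e+02 -0.000e+00  7.890e+01 -7.440e+01] F [-0.23 -1.12 -0.58] M [-0.005 -0.038  0.026] g -0.004
```

View pics/s2.png

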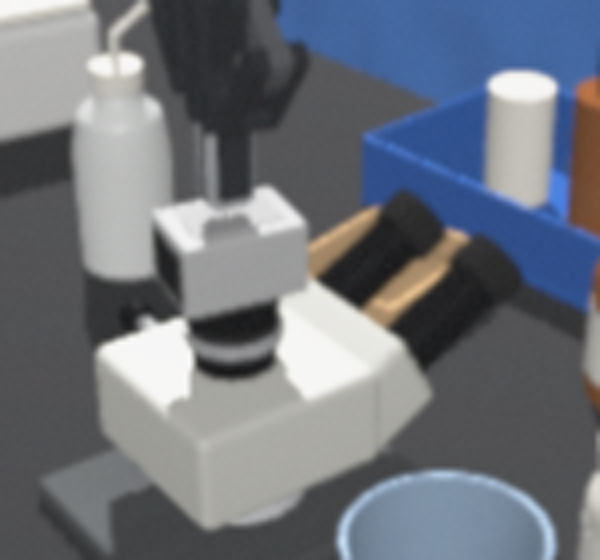

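The side crop shows the shut fingers ending near (230,200), apparently above the box top, although the TCP reads 0.1435. I'll compare projections and depths.

```bash
python3 - <<'E'
from h import *
for z in (.13,.1435,.163,.17,.18,.2): print(z,(proj('side',[[.514,.073,z]])[0]-[150,130])*4, proj('wrist',[[.514,.073,z]])[0]*1.5)
im,d=get_image('side')
for v in range(160,198,3): print(v,[tuple(np.round(atd('side',u,v,d[v,u]),3)) for u in (203,206,209,212)])
im,d=get_image('wrist'); cv2.imwrite('pics/w2.png',cv2.resize(im,None,fx=1.5,fy=1.5))
E
```

```text
0.13 [228.51562661 274.61261265] [383.31990395 325.31972162]
0.1435 [227.43381954 248.75165607] [383.32656857 336.8059406 ]
0.163 [225.85596684 210.54318071] [383.33806703 356.68094274]
0.17 [225.28531427 196.57682263] [383.3428674  365.00013841]
0.18 [224.46634818 176.39167212] [383.35048968 378.23631853]
0.2 [222.815762   135.18536194] [383.36919107 410.85018852]
160 [(np.float64(0.5), np.float64(0.062), np.float64(0.215)), (np.float64(0.494), np.float64(0.046), np.float64(0.222)), (np.float64(0.495), np.float64(0.041), np.float64(0.224)), (np.float64(0.506), np.float64(0.045), np.float64(0.219))]
163 [(np.float64(0.505), np.float64(0.069), np.float64(0.206)), (np.float64(0.495), np.float64(0.047), np.float64(0.216)), (np.float64(0.501), np.float64(0.048), np.float64(0.214)), (np.float64(0.517), np.float64(0.059), np.float64(0.205))]
166 [(np.float64(0.505), np.float64(0.069), np.float64(0.2)), (np.float64(0.506), np.float64(0.062), np.float64(0.202)), (np.float64(0.123), np.float64(-0.421), np.float64(0.489)), (np.float64(0.517), np.float64(0.06), np.float64(0.199))]
169 [(np.floa
[... 1680 characters left out ...]
494), np.float64(0.059), np.float64(0.161)), (np.float64(0.499), np.float64(0.056), np.float64(0.16)), (np.float64(0.504), np.float64(0.054), np.float64(0.159)), (np.float64(0.509), np.float64(0.052), np.float64(0.158))]
193 [(np.float64(0.493), np.float64(0.058), np.float64(0.156)), (np.float64(0.498), np.float64(0.055), np.float64(0.155)), (np.float64(0.504), np.float64(0.054), np.float64(0.153)), (np.float64(0.507), np.float64(0.05), np.float64(0.154))]
196 [(np.float64(0.493), np.float64(0.057), np.float64(0.15)), (np.float64(0.498), np.float64(0.055), np.float64(0.149)), (np.float64(0.503), np.float64(0.054), np.float64(0.148)), (np.float64(0.508), np.float64(0.051), np.float64(0.147))]
```

View pics/w2.png

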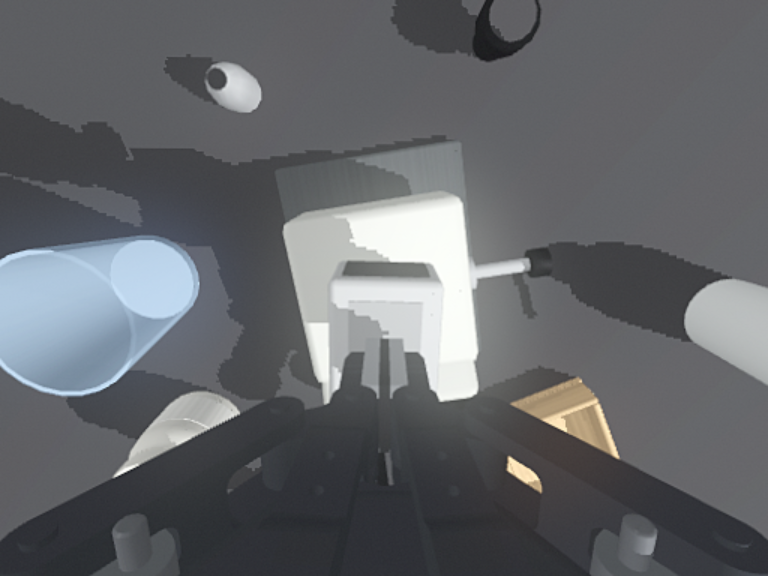

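```bash
python3 - <<'E'
from h import *
o=st(); ci=camera_info('wrist'); im,d=get_image('wrist'); p=np.array(o['eef_pos']);R=np.array(o['eef_rot'])
for u in (248,265):
  for v in range(216,280,4): print(u,v,round(float(d[v,u]),3), np.round(R.T@(atd('wrist',u,v,d[v,u],ci)-p),3) if d[v,u]>0 else None)
E
```

```text
t 4.53 p [0.5139 0.073  0.1435] yaw 74.31 J [-1.000e-01 -8.900e+00  1.101e+02  0.000e+00  7.890e+01 -7.440e+01] F [ 0.6   0.17 -0.59] M [-0.001 -0.022  0.001] g -0.001
248 216 0.158 [-0.018 -0.004 -0.013]
248 220 0.159 [-0.018 -0.004 -0.01 ]
248 224 0.16 [-0.018 -0.004 -0.008]
248 228 0.145 [-0.032 -0.004 -0.012]
248 232 0.14 [-0.038 -0.004 -0.012]
248 236 0.137 [-0.041 -0.004 -0.011]
248 240 0.132 [-0.046 -0.004 -0.012]
248 244 0.129 [-0.049 -0.003 -0.011]
248 248 0.124 [-0.054 -0.003 -0.012]
248 252 0.122 [-0.057 -0.003 -0.011]
248 256 0.118 [-0.061 -0.003 -0.011]
248 260 0.114 [-0.065 -0.003 -0.012]
248 264 0.109 [-0.069 -0.003 -0.013]
248 268 0.107 [-0.072 -0.003 -0.012]
248 272 0.105 [-0.074 -0.003 -0.012]
248 276 0.101 [-0.078 -0.003 -0.013]
265 216 0.158 [-0.018  0.005 -0.013]
265 220 0.158 [-0.019  0.005 -0.011]
265 224 0.16 [-0.018  0.005 -0.008]
265 228 0.145 [-0.032  0.005 -0.012]
265 232 0.141 [-0.037  0.005 -0.011]
265 236 0.136 [-0.042  0.005 -0.012]
265 240 0.132 [-0.046  0.004 -0.012]
265 244 0.127 [-0.051  0.004 -0.012]
265 248 0.123 [-0.055  0.004 -0.012]
265 252 0.121 [-0.058  0.004 -0.011]
265 256 0.119 [-0.06   0.004 -0.011]
265 260 0.113 [-0.066  0.004 -0.012]
265 264 0.111 [-0.068  0.004 -0.011]
265 268 0.107 [-0.072  0.004 -0.012]
265 272 0.105 [-0.074  0.004 -0.012]
265 276 0.102 [-0.077  0.003 -0.012]
```

Measured with both cameras, the shut fingertips stand about 28 mm *behind* the reported TCP, not 14 mm ahead. That puts them 42 mm short of the description, so they closed above the box. I'll work from the measured tip: open, go 46 mm lower and close.

Call:
{"name": "move_arm", "arguments": {
  "commands": [0,0,0,0,0,0,0,0,0,0,0,0,0,0,0,0,0,0,0,0,0,0,0,0,0,0,0,0],
  "claw": 0.0854
}}

```text
time_s: 5.45
eef_pos: [0.5139, 0.073, 0.1435]
eef_rot: [[0.0, 0.27, 0.963], [-0.0, 0.963, -0.27], [-1.0, -0.0, 0.0]]
ft_force: [0.2, -1.3, 0.2]
finger_gap: 1.005
```

Call:
{"name": "move_arm", "arguments": {
  "commands": [0.008,0,0,0,0.008,0,0,0,0.008,0,0,0,0.008,0,0,0,0.008,0,0,0,0.006,0,0,0,0,0,0,0]
}}

```text
time_s: 6.32
eef_pos: [0.5135, 0.073, 0.0968]
eef_rot: [[-0.001, 0.27, 0.963], [-0.0, 0.963, -0.27], [-1.0, -0.0, -0.001]]
ft_force: [0.9, 0.2, 0.1]
finger_gap: 1.002
```

Call:
{"name": "move_arm", "arguments": {
  "commands": [0,0,0,0,0,0,0,0,0,0,0,0,0,0,0,0,0,0,0,0,0,0,0,0,0,0,0,0],
  "claw": 0.03,
  "newtons": 100
}}

```text
time_s: 7.2
eef_pos: [0.5142, 0.0729, 0.0983]
eef_rot: [[0.001, 0.27, 0.963], [-0.0, 0.963, -0.27], [-1.0, -0.0, 0.001]]
ft_force: [-2.0, -1.2, 6.5]
finger_gap: 0.505
```

```bash
python3 -c "
from h import *
st()"
```

```text
t 7.2 p [0.5142 0.0729 0.0983] yaw 74.31 J [-1.000e-01 -6.300e+00  1.122e+02 -0.000e+00  7.410e+01 -7.440e+01] F [-2.02 -1.21  6.46] M [-0.169  0.425  0.02 ] g 0.505
```

Gap of 43 mm: the box is held. Now turning clockwise in stages, watching the moment.

Call:
{"name": "move_arm", "arguments": {
  "commands": [0,0,0,0.08,0,0,0,0.08,0,0,0,0.08,0,0,0,0.08,0,0,0,0.08,0,0,0,0.08,0,0,0,0.08,0,0,0,0.08,0,0,0,0.08,0,0,0,0.08]
}}

```text
time_s: 8.45
eef_pos: [0.5144, 0.0731, 0.0981]
eef_rot: [[0.001, 0.88, 0.475], [0.0, 0.475, -0.88], [-1.0, 0.001, 0.0]]
ft_force: [-0.6, -0.1, 4.7]
finger_gap: 0.501
```

```bash
python3 -c "
from h import *
st()"
```

```text
t 8.45 p [0.5144 0.0731 0.0981] yaw 28.34 J [-1.000e-01 -6.200e+00  1.122e+02  0.000e+00  7.400e+01 -2.850e+01] F [-0.58 -0.13  4.7 ] M [-0.02   0.156  0.094] g 0.501
```

Call:
{"name": "move_arm", "arguments": {
  "commands": [0.0003,0,0,0.08,0,0,0,0.08,0,0,0,0.08,0,0,0,0.08,0,0,0,0.08]
}}

```text
time_s: 9.07
eef_pos: [0.5145, 0.0731, 0.0979]
eef_rot: [[0.001, 0.996, 0.094], [0.0, 0.094, -0.996], [-1.0, 0.001, -0.0]]
ft_force: [-0.9, -0.5, 3.9]
finger_gap: 0.506
```

```bash
python3 -c "
from h import *
st()"
```

```text
t 9.07 p [0.5145 0.0731 0.0979] yaw 5.42 J [-1.000e-01 -6.200e+00  1.122e+02  0.000e+00  7.400e+01 -5.600e+00] F [-0.93 -0.48  3.93] M [-0.072  0.302  0.123] g 0.506
```

Call:
{"name": "move_arm", "arguments": {
  "commands": [0.0002,0,0,0.08,0,0,0,0.08,0,0,0,0.08,0,0,0,0.08,0,0,0,0.08]
}}

```text
time_s: 9.7
eef_pos: [0.5146, 0.0731, 0.0979]
eef_rot: [[0.002, 0.954, -0.3], [-0.0, -0.3, -0.954], [-1.0, 0.002, -0.0]]
ft_force: [0.4, -0.3, 4.4]
finger_gap: 0.504
```

```bash
python3 -c "
from h import *
st()"
```

```text
t 9.7 p [0.5146 0.0731 0.0979] yaw -17.45 J [-1.000e-01 -6.200e+00  1.122e+02 -0.000e+00  7.390e+01  1.730e+01] F [ 0.44 -0.27  4.42] M [-0.034  0.261  0.346] g 0.504
```

Call:
{"name": "move_arm", "arguments": {
  "commands": [0.0002,0,0,0.08,0,0,0,0.08,0,0,0,0.08,0,0,0,0.08,0,0,0,0.08]
}}

```text
time_s: 10.32
eef_pos: [0.5148, 0.073, 0.0978]
eef_rot: [[0.002, 0.762, -0.647], [-0.0, -0.647, -0.762], [-1.0, 0.002, -0.001]]
ft_force: [-0.0, -0.4, 4.5]
finger_gap: 0.507
```

```bash
python3 -c "
from h import *
st()"
```

```text
t 10.32 p [0.5148 0.073  0.0978] yaw -40.32 J [-1.000e-01 -6.200e+00  1.122e+02 -0.000e+00  7.390e+01  4.020e+01] F [-0.04 -0.39  4.51] M [-0.045  0.255  0.646] g 0.507
```

Call:
{"name": "move_arm", "arguments": {
  "commands": [0.0002,0,0,0.08,0,0,0,0.08,0,0,0,0.08,0,0,0,0.08,0,0,0,0.08]
}}

```text
time_s: 10.95
eef_pos: [0.5149, 0.0729, 0.0978]
eef_rot: [[0.002, 0.451, -0.893], [-0.001, -0.893, -0.451], [-1.0, 0.002, -0.002]]
ft_force: [-0.3, -1.0, 6.2]
finger_gap: 0.498
```

```bash
python3 -c "
from h import *
st()"
```

```text
t 10.95 p [0.5149 0.0729 0.0978] yaw -63.19 J [-1.000e-01 -6.200e+00  1.122e+02 -0.000e+00  7.390e+01  6.310e+01] F [-0.31 -1.01  6.24] M [-0.112  0.307  0.898] g 0.498
```

The moment started climbing around yaw +5 and now reads 0.9 with about 33° to go. That is high against the text, so I'll look before continuing to see whether the box is following the hand.

Call:
{"name": "move_arm", "arguments": {
  "commands": [0,0,0,0,0,0,0,0]
}}

```text
time_s: 11.2
eef_pos: [0.5149, 0.0729, 0.0978]
eef_rot: [[0.002, 0.452, -0.892], [-0.0, -0.892, -0.452], [-1.0, 0.001, -0.002]]
ft_force: [-0.4, -1.8, 5.6]
finger_gap: 0.502
```

```bash
python3 - <<'E'
from h import *
st(); ims=[]
im,d=get_image('side'); a=cv2.resize(im[150:270,150:290],(700,600),interpolation=cv2.INTER_CUBIC); cv2.imwrite('pics/s3.png',a); np.save('pics/s3.npy',d)
for q in ([1,0],[0,1]): pass
E
```

```text
t 11.2 p [0.5149 0.0729 0.0978] yaw -63.14 J [-1.000e-01 -6.200e+00  1.122e+02 -0.000e+00  7.390e+01  6.300e+01] F [-0.41 -1.81  5.59] M [-0.155  0.234  0.305] g 0.502
```

View pics/s3.png

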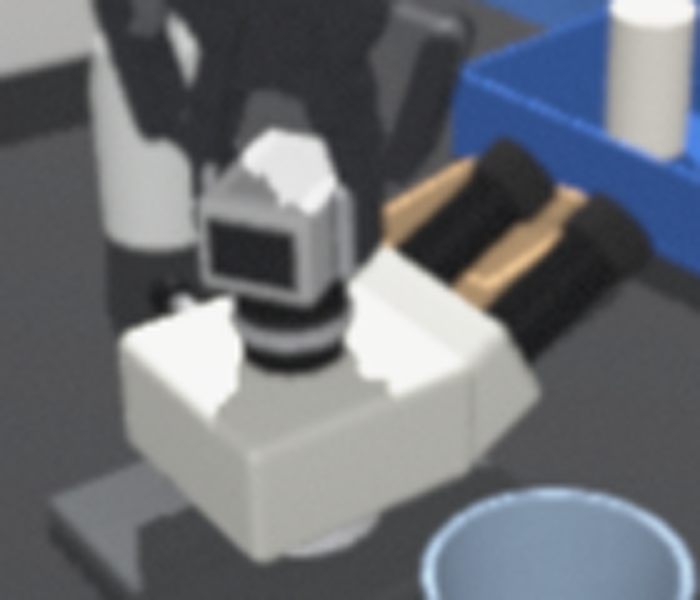

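The box is following: its windowed short end faces the side camera at (250,255), as expected from the hand's yaw. With the hand still, the moment dropped to 0.305, so the 0.9 was partly rate-dependent. Continuing more slowly to square (tool yaw ≈ -96.4).

Call:
{"name": "move_arm", "arguments": {
  "commands": [0.0002,0,0,0.04,0,0,0,0.04,0,0,0,0.04,0,0,0,0.04,0,0,0,0.04,0,0,0,0.04,0,0,0,0.04]
}}

```text
time_s: 12.12
eef_pos: [0.5149, 0.0728, 0.0978]
eef_rot: [[0.002, 0.188, -0.982], [-0.001, -0.982, -0.188], [-1.0, 0.001, -0.002]]
ft_force: [-1.9, -1.7, 6.5]
finger_gap: 0.505
```

```bash
python3 -c "
from h import *
st()"
```

```text
t 12.12 p [0.5149 0.0728 0.0978] yaw -79.15 J [-1.000e-01 -6.200e+00  1.122e+02 -1.000e-01  7.390e+01  7.900e+01] F [-1.85 -1.67  6.51] M [-0.192  0.305  0.714] g 0.505
```

Call:
{"name": "move_arm", "arguments": {
  "commands": [0,0,0,0.04,0,0,0,0.04,0,0,0,0.04,0,0,0,0.04,0,0,0,0.04,0,0,0,0.04,0,0,0,0.04,0,0,0,0.02]
}}

```text
time_s: 13.12
eef_pos: [0.5149, 0.0727, 0.0978]
eef_rot: [[0.002, -0.11, -0.994], [-0.001, -0.994, 0.11], [-1.0, 0.001, -0.003]]
ft_force: [-1.3, -1.2, 6.7]
finger_gap: 0.502
```

```bash
python3 -c "
from h import *
st()"
```

```text
t 13.12 p [0.5149 0.0727 0.0978] yaw -96.3 J [-1.000e-01 -6.200e+00  1.122e+02 -1.000e-01  7.390e+01  9.620e+01] F [-1.29 -1.21  6.68] M [-0.254  0.272  0.827] g 0.502
```

Call:
{"name": "move_arm", "arguments": {
  "commands": [0,0,0,0,0,0,0,0]
}}

```text
time_s: 13.38
eef_pos: [0.5149, 0.0727, 0.0978]
eef_rot: [[0.002, -0.11, -0.994], [-0.001, -0.994, 0.11], [-1.0, 0.001, -0.003]]
ft_force: [0.1, -1.4, 7.2]
finger_gap: 0.501
```

```bash
python3 -c "
from h import *
st()"
```

```text
t 13.38 p [0.5149 0.0727 0.0978] yaw -96.3 J [-1.000e-01 -6.200e+00  1.122e+02 -1.000e-01  7.390e+01  9.620e+01] F [ 0.07 -1.42  7.25] M [-0.269  0.289  0.643] g 0.501
```

Seated: 0.83 N m while turning, 0.64 standing still, at square. Release, rise and check.

Call:
{"name": "move_arm", "arguments": {
  "commands": [0,0,0,0,0,0,0,0,0,0,0,0,0,0,0,0,0,0,0,0],
  "claw": 0.0854
}}

```text
time_s: 14.0
eef_pos: [0.5139, 0.073, 0.0963]
eef_rot: [[-0.0, -0.112, -0.994], [0.0, -0.994, 0.112], [-1.0, -0.0, 0.0]]
ft_force: [0.7, -0.0, 0.2]
finger_gap: 1.0
```

Call:
{"name": "move_arm", "arguments": {
  "commands": [-0.01,0,0,0,-0.02,0,0,0,-0.03,0,0,0,-0.04,0,0,0,-0.03,0,0,0,-0.02,0,0,0,0,0,0,0,0,0,0,0]
}}

```text
time_s: 15.0
eef_pos: [0.5133, 0.073, 0.2451]
eef_rot: [[-0.002, -0.112, -0.994], [0.0, -0.994, 0.112], [-1.0, 0.0, 0.002]]
ft_force: [-0.2, -0.1, 0.2]
finger_gap: 1.0
```

```bash
python3 - <<'E'
from h import *
import pickle
st(); ci=camera_info('wrist'); im,d=get_image('wrist'); pickle.dump((ci,im,d),open('pics/w3.pkl','wb'))
cv2.imwrite('pics/w3.png',cv2.resize(im[100:300,150:400],None,fx=3,fy=3,interpolation=cv2.INTER_CUBIC))
E
```

```text
t 15.0 p [0.5133 0.073  0.2451] yaw -96.43 J [-1.000e-01 -1.280e+01  1.036e+02  0.000e+00  8.930e+01  9.630e+01] F [-0.21 -0.05  0.2 ] M [ 0.03   0.003 -0.039] g 1.0
```

View pics/w3.png

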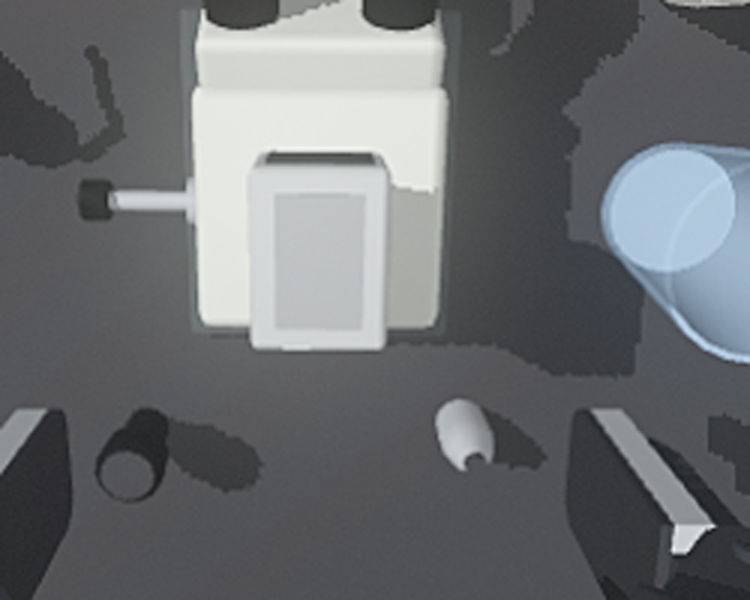

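The box looks square with the head. The housing's cross edge (195,90)-(445,92) and the box's edge (253,349)-(385,348) are parallel within about 1°. The knob's outer face is at (79,200). Measuring it from this second wrist position.

```bash
python3 - <<'E'
from h import *
import pickle
ci,im,d=pickle.load(open('pics/w3.pkl','rb'))
f=lambda p,z: atz('wrist',p[0]/3+150-.3,p[1]/3+100-.3,z,ci)
def ang(a,b): return np.degrees(np.arctan2(*(b-a)[[1,0]]))
print('head',ang(f((443,92),.086),f((193,90),.086))-90,ang(f((198,310),.086),f((193,100),.086)),ang(f((440,310),.086),f((447,100),.086)))
print('box',ang(f((385,348),.162),f((253,349),.162))-90,ang(f((252,340),.162),f((248,175),.162)),ang(f((386,340),.162),f((388,175),.162)))
k=f((79,200),.062); k2=f((96,200),.071); print(k,k2, atd('wrist',182,166,d[166,182],ci))
# two-view: top view knob ray vs wrist ray (knob centre)
o1,r1=ray('top',185+63/4.8-.4,160+345/4.8-.4); o2,r2=ray('wrist',150+97/3-.3,100+200/3-.3,ci)
A=np.c_[r1,-r2]; s=np.linalg.lstsq(A,o2-o1,rcond=None)[0]; print(o1+r1*s[0],o2+r2*s[1])
e=np.array([.11,.994,0]); print('face dist',(k-[.5137,.0728,.062])@e)
V=np.array(ci['view']); o=-V[:3,:3].T@V[:3,3]; print('cam',o)
E
```

```text
head -6.919502418639141 -7.487346947823059 -5.965715260043552
box -5.98910749002826 -6.4352300003105825 -5.848328002296938
[0.52659753 0.17434081 0.062     ] [0.52725568 0.16456991 0.071     ] [0.52743551 0.16453414 0.06955552]
[0.5254928  0.16710021 0.06074324] [0.52554248 0.16713548 0.0607454 ]
face dist 0.10235029286816628
cam [0.58256575 0.06536374 0.41150238]
```

Head yaw comes out at about -6.7° and the box at -6.1°, so they agree within 1°. The knob is at height 0.061, with its face about 0.102 m from the axis (≈17 mm out). Next: shut the fingers, go outside the knob, turn 90° and descend.

Call:
{"name": "move_arm", "arguments": {
  "commands": [0,-0.033,0,0,0,-0.05,0,0,0,-0.05,-0.0013,0,0,0,0,-0.1745,0,0,0,-0.1745,0,0,0,-0.1745,0,0,0,-0.1745,0,0,0,-0.1745,0,0,0,-0.1745,0,0,0,-0.1745,0,0,0,-0.1745,0,0,0,-0.1745],
  "claw": 0.0,
  "newtons": 40
}}

```text
time_s: 16.55
eef_pos: [0.5292, 0.2048, 0.2443]
eef_rot: [[-0.003, 0.994, -0.107], [-0.001, -0.107, -0.994], [-1.0, -0.003, 0.001]]
ft_force: [0.8, 0.3, -0.0]
finger_gap: 0.006
```

Call:
{"name": "move_arm", "arguments": {
  "commands": [0.03,0,0,0,0.05,0,0,0,0.05,0,0,0,0.035,0,0,0,0,0,0,0,0,0,0,0]
}}

```text
time_s: 17.3
eef_pos: [0.5306, 0.2052, 0.0823]
eef_rot: [[0.001, 0.994, -0.112], [0.0, -0.112, -0.994], [-1.0, 0.001, -0.0]]
ft_force: [0.2, 0.1, 0.8]
finger_gap: -0.006
```

```bash
python3 - <<'E'
from h import *
o=st(); R=np.array(o['eef_rot']); k=np.array([.526,.173,.061])
print('knob face in tool',R.T@(k-np.array(o['eef_pos'])))
a,_=get_image('side'); a=cv2.resize(a[130:260,110:250],(560,520),interpolation=cv2.INTER_CUBIC); cv2.imwrite('pics/s4.png',a)
E
```

```text
t 17.3 p [0.5306 0.2052 0.0823] yaw -6.45 J [ 13.6   1.7 106.1  -0.   72.1  20.1] F [0.17 0.14 0.84] M [-0.001 -0.02   0.02 ] g -0.006
knob face in tool [ 0.02125231 -0.00097258  0.03248766]
```

View pics/s4.png

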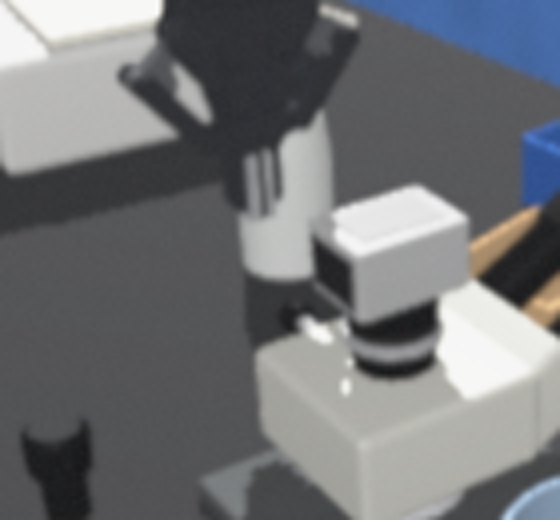

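The side crop shows the shut fingers outside the knob (knob at (295,315)), with the tips about 11 cm up and clear of the wash bottle behind. Descend to knob height and push in.

Call:
{"name": "move_arm", "arguments": {
  "commands": [0.03,0,0,0,0.03,0,0,0,0.002,0,0,0,0,0,0,0,0,0,0.006,0,0,0,0.006,0,0,0,0.004,0,0,0,0.004,0,0,0,0.004,0,0,0,0.003,0,0,0,0.003,0,0,0,0,0]
}}

```text
time_s: 18.85
eef_pos: [0.5267, 0.1751, 0.0195]
eef_rot: [[-0.0, 0.994, -0.112], [-0.0, -0.112, -0.994], [-1.0, -0.0, 0.0]]
ft_force: [-0.3, 2.0, 0.8]
finger_gap: -0.0
```

```bash
python3 -c "
from h import *
st()"
```

```text
t 18.85 p [0.5267 0.1751 0.0195] yaw -6.45 J [ 10.7   4.6 109.8  -0.   65.6  17.2] F [-0.27  2.04  0.8 ] M [ 0.308  0.007 -0.03 ] g -0.0
```

Call:
{"name": "move_arm", "arguments": {
  "commands": [0,0,0.002,0,0,0,0.002,0,0,0,0.001,0,0,0,0.001,0,0,0,0,0]
}}

```text
time_s: 19.48
eef_pos: [0.526, 0.1691, 0.0194]
eef_rot: [[-0.0, 0.994, -0.112], [-0.0, -0.112, -0.994], [-1.0, -0.0, 0.0]]
ft_force: [-1.6, 2.5, 1.4]
finger_gap: 0.002
```

```bash
python3 -c "
from h import *
st()"
```

```text
t 19.48 p [0.526  0.1691 0.0194] yaw -6.45 J [ 10.1   4.3 110.1  -0.   65.6  16.6] F [-1.65  2.54  1.37] M [ 0.378  0.131 -0.068] g 0.002
```

Call:
{"name": "move_arm", "arguments": {
  "commands": [0,0,0.001,0,0,0,0.001,0,0,0,0,0]
}}

```text
time_s: 19.85
eef_pos: [0.5258, 0.1671, 0.0194]
eef_rot: [[-0.0, 0.994, -0.112], [-0.0, -0.112, -0.994], [-1.0, -0.0, 0.0]]
ft_force: [-0.6, 2.0, 1.8]
finger_gap: 0.001
```

Call:
{"name": "move_arm", "arguments": {
  "commands": [0,0,0.001,0,0,0,0,0]
}}

```text
time_s: 20.1
eef_pos: [0.5258, 0.1671, 0.0195]
eef_rot: [[0.0, 0.994, -0.113], [0.002, -0.113, -0.994], [-1.0, 0.0, -0.002]]
ft_force: [-0.4, 5.6, 1.1]
finger_gap: -0.001
```

Call:
{"name": "move_arm", "arguments": {
  "commands": [0,0,0.001,0,0,0,0,0]
}}

```text
time_s: 20.35
eef_pos: [0.5258, 0.1671, 0.0195]
eef_rot: [[0.001, 0.994, -0.113], [0.004, -0.113, -0.994], [-1.0, 0.0, -0.004]]
ft_force: [0.7, 9.1, 0.4]
finger_gap: 0.002
```

The position has stopped advancing and the force is climbing, so the rod is at its hard stop. One more millimetre to be sure, then back off, rise and check.

Call:
{"name": "move_arm", "arguments": {
  "commands": [0,0,0.001,0,0,0,0,0]
}}

```text
time_s: 20.6
eef_pos: [0.5258, 0.1671, 0.0196]
eef_rot: [[0.001, 0.994, -0.113], [0.006, -0.113, -0.994], [-1.0, 0.001, -0.006]]
ft_force: [0.0, 13.9, -0.3]
finger_gap: 0.002
```

Call:
{"name": "move_arm", "arguments": {
  "commands": [0,0,-0.01,0,0,0,-0.03,0,-0.03,0,0,0,-0.05,0,0,0,-0.05,0,0,0,-0.05,0,0,0,-0.05,0,0,0,0,0,0,0,0,0,0,0]
}}

```text
time_s: 21.72
eef_pos: [0.5298, 0.2035, 0.2486]
eef_rot: [[-0.001, 0.994, -0.113], [-0.001, -0.113, -0.994], [-1.0, -0.001, 0.001]]
ft_force: [-0.3, -0.4, -0.5]
finger_gap: 0.001
```

```bash
python3 - <<'E'
from h import *
st()
im,d=get_image('top'); cv2.imwrite('pics/t5.png',cv2.resize(im[140:310,110:350],(800,567),interpolation=cv2.INTER_CUBIC)); np.save('pics/t5.npy',d)
b=cv2.imread('pics/top0.png'); 
E
```

```text
t 21.73 p [0.5298 0.2035 0.2486] yaw -6.47 J [13.5 -6.  97.3 -0.1 88.8 20. ] F [-0.26 -0.37 -0.46] M [ 0.016  0.037 -0.03 ] g 0.001
```

View pics/t5.png

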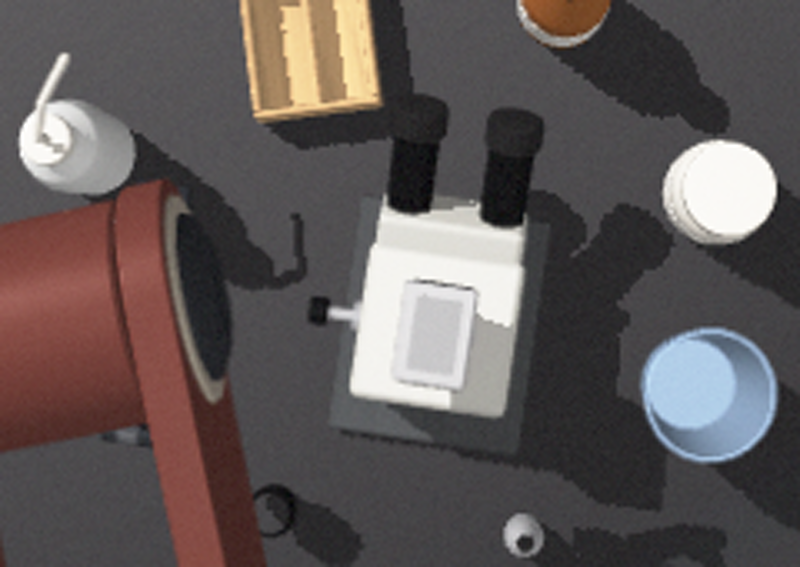

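The top view shows the box at (436,335) square with the head and the knob at (319,311) close in. The other things stand where they were, and the arm is clear. Handing in.

```bash
python3 - <<'E'
from h import *
k=atz('top',110+309/3.333-.4,140+311/3.333-.4,.062); print('face dist',(k-[.5137,.0728,.062])@[.113,.9936,0])
finish_job()
E
```

```text
face dist 0.08462287964920266
the job is handed in; nothing more can be done
```

The camera is screwed down onto its seal and left square with the head, the light-path rod is fully in, and the job is handed in after about 22 s of robot time.

- **Camera:** I turned it about 171° clockwise in one grip. The moment began to climb at about 1.2 rad. At square it read 0.83 N m while turning and 0.64 N m standing still. After release the box and head yaws agreed within about 1° (box −6.1°, head −6.7°).
- **Rod:** I pushed it until it stopped moving, and the force rose to 14 N there. The last top view puts the knob face 84.6 mm from the thread axis, against 84 mm for fully in.
- **Bystanders:** Those in the last top view looked unmoved. The gripper ended clear, touching nothing.

These readings did not match the text:
- **Fingertips:** With the fingers shut, the tips stand about 28 mm behind the reported TCP, not 14 mm ahead. My first grasp closed above the box without touching it, and I corrected from the measured tip.
- **Moment before square:** At faster turning it read 0.9 N m before square, but dropped to 0.3 N m when stopped, so the fast readings were partly a speed effect.
- **First touch:** By that count square lies 1.7 to 1.8 rad past first touch, at or just above the stated 0.7 to 1.7 rad. The next square, half a turn on, would have been far outside the range.

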